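# Screw the lid home on the soup canister

### The job

The lid of the steel soup canister has only been set on top of its threads. Turn it back (anticlockwise seen from above) until it drops into the threads, then screw it forward (clockwise) until it is fully home against its stop, and let go. Leave the food pan and the bottle where they are.

Things in the scene. Friction and masses are not known exactly. Their poses are not given: they have to be found in the camera images.
- canister: Steel insulated canister, 170 mm across, clamped upright to the counter: it cannot move or turn. Origin: centre of its underside on the counter, z up along the screw axis. Above its 110 mm high shoulder a neck 90 mm across carries three coarse right-hand threads, 120 degrees apart, mostly hidden under the lid's skirt.
- mouth (a point): Centre of the neck's top, 146 mm above the counter, under the lid. From the start the lid must be turned anticlockwise 15 to 55 degrees till its lugs fall off the thread ends and it drops 14 mm; up to 25 degrees further it meets a stop. Turned clockwise at the start it only runs against stops, without going down.
- neck (a point): Centre of the neck's foot, 110 mm above the counter (the shoulder's height). Once dropped in, the lid is turned clockwise 55 to 85 degrees (by where it dropped) and so winds 7.5 mm further down under the threads, to a firm stop. No spring, light friction: 1 to 2 N at the bar's end turns it.
- lid_bar (a point): Centre (half-way up) of the straight black bar across the top of the loose grey lid, on its axis. Bar: 190 mm long (x), 22 wide (y), 28 high (z); beyond 64 mm from the axis its ends reach 48 mm down from here beside the skirt, as flat faces to push. It can also be pinched across its width. Height of this point over the counter: 189.5 mm at the start, 175.5 dropped in, 168 fully home.
- lid_skirt (a point): Centre of the lower edge of the lid's skirt. The lid is 120 mm across, its flat top 42 mm above this edge, the bar's top 70 mm; about 0.45 kg. This edge floats 23.5 mm above the canister's shoulder at the start, 9.5 mm dropped in, 2 mm fully home. At the start the lid only rests there: push low, or it may tip.
- pan: Open steel food pan, 110 x 150 x 65 mm, standing on the counter; origin at the centre of its underside. To be left alone.
- squeeze: Clear squeeze bottle, 64 mm across, 170 mm tall; origin at the centre of its underside. To be left alone.

How it is judged:
On the way:
1. the lid has dropped off the thread ends into the threads (z of lid_bar in the frame of canister below 0.179 m and angle between lid_bar's own z axis and vertical below 0.06 rad), for 0.1 s.
At the end, for the whole second after the job is handed in: The lid is level on the canister, centred within 6 mm, screwed down to within 2 mm of its lowest position (about 15 degrees short of the stop at most), and at rest; pan and bottle are (within 30 mm) still where they stood (z of lid_bar in the frame of canister below 0.1703 m and angle between lid_bar's own z axis and vertical below 0.05 rad and horizontal distance between lid_bar and canister below 0.006 m and linear speed of lid below 0.02 m/s); the robot touches nothing.
It fails at once if the pan was shoved by more than 30 mm (distance of pan from where it was at the start of the episode above 0.03 m).
It fails at once if the bottle was shoved by more than 30 mm (distance of squeeze from where it was at the start of the episode above 0.03 m).
It also fails if it takes over 58 s, if anything falls off the work surface, if the arm or the gripper's body presses on something with over 40 N, if the wrist force passes 120 N, or if a joint passes its speed limit or range.

### The arm

A 6-joint arm with a two-finger parallel gripper is mounted at the origin on the work surface. World frame = base frame: x ahead of the robot, y to its left, z up, the work surface at z = 0. Lengths are in m, angles in rad, forces in N, time in s.
With the tool pointing down it reaches from about 0.35 to 0.975 m from the base axis. Payload 7.1 kg.
Tool frame: the origin (TCP) lies at the very end of the fingers, on their centre line; the grasp point (between the pads) lies pinch_z behind it (pinch_z is the distance from the TCP to the grasp point, in m); z points along the fingers, x is the direction in which the jaws open and shut, and the axes are right-handed (so a half turn about z gives the same grasp; the last joint's range is limited). The gripper opens to 88 mm and grips with 3 to 60 N. Pads are 20 mm wide; open, the fingers measure 115 mm over their backs; the gripper's body (75 mm by 178 mm) begins 61 mm behind the grasp point.
Start: joints at [-0.019, 0.423, 1.63, -0, 1.089, -0.019], TCP at [0.625, 0, 0.189] pointing down, gripper open.
Joint ranges: [-3, 3], [-0.9, 2.11], [0.09, 2.58], [-1.31, 4.45], [0.11, 2.69], [-2.54, 2.54]. Speed limits (rad/s): [2.39, 2.39, 3.01, 3.14, 3.14, 3.14].

### API

Orientations are given as [roll, pitch, yaw] about the fixed x, y, z axes, in that order (R = Rz(yaw) Ry(pitch) Rx(roll)).
In Python, from cell import observe, read_camera, hand_in, pinch_z gives the robot as it stands.
- The arm moves only by the shell command python3 -m handwheel 'ROWS' [OPENING] [FORCE]. ROWS is text: rows parted by semicolons, each of 6 numbers parted by spaces: the shift along the world's x, y, z in m, then the turn, a rotation vector about the world's x, y, z in rad. In form: tx ty tz ax ay az; .... A call has 1 to 8 rows; each row is the pose to reach, as a shift and turn from the pose commanded when the call began; what a row does not reach only later rows make up. A row lasts 1/12 s, in which the tool goes at most 41.7 mm and 7.16 degrees, less where a joint would pass 70% of its speed; a pose out of reach is approached as far as the arm can. A call with a gripper value outside its range is refused whole. OPENING is the finger opening in m, from 0 to 0.0878, set as the call begins (- or left out, the last holds). The fingers move at their own pace and stop on an object; FORCE is the grip in N (left out, the last holds). Time passes only in rows, so rows that repeat a pose let the fingers close. It gives the time, the measured TCP pose, the force and the opening at its end, in the units of the state.
- observe(): the state, without advancing time (a new reading comes with each control period).
- read_camera(name): name is "scene" or "side" or "wrist"; returns a dict with "image" (384x512x3 uint8, red, green, blue), "depth" (384x512 float32, m along the optical axis (not along the pixel's ray), 0 where there is no reading), "fx", "fy", "cx", "cy" (pixels), "k1" (the pictures are not rectified: a ray, as slopes to the right and down, at radius r is drawn at 1 + k1 r^2 times it, then the intrinsics apply), "R" (3x3) and "t" (3): a world point X has camera coordinates R X + t. Camera axes: x right, y down, z forward; pixel columns grow to the right and rows downward; lengths in m; the calibration is good to about 2 mm. A picture is of the moment at which its call begins.
- hand_in(): hands the job in, once; it reports no verdict.
The state is a dict: "time": time; "q": joint angles; "qvel": joint speeds; "tau": joint torques, N m; "eef_pos": TCP position; "tcp_rot": TCP orientation; "contact_force": force on the tool from outside, world axes, zero at the start; "moment": the same for the moment, N m; "grip_width": finger opening in m.
Only numpy, scipy, OpenCV 4.12 (cv2) and the standard library are available. Lean on these libraries where they do the work, as an engineer would, in place of code of your own. Each camera call takes 0.05 s, during which the arm holds its last target.

## Working session

There is one attempt and no reset: what is moved stays moved. The work goes in short steps, Python scripts to look and compute and a shell command to move; the robot and the scene stay as the last step left them, time stands still between calls to the robot, and variables do not carry over. Pictures are saved under pics/ and viewed, and the job is handed in when it is done.

```bash
mkdir -p pics; ls; python3 - <<'E'
from cell import observe, read_camera, pinch_z
import cv2
print(pinch_z, observe())
for n in ["scene","side","wrist"]:
    c=read_camera(n); cv2.imwrite(f"pics/a_{n}.png",cv2.cvtColor(c["image"],cv2.COLOR_RGB2BGR))
    print(n,c["fx"],c["cx"],c["k1"],(-c["R"].T@c["t"]).round(3),c["R"][2].round(2))
E
```

```text
pics
0.0187 {'time': 0.0, 'q': array([-1.90125894e-02,  4.23854230e-01,  1.63069579e+00, -8.42724621e-06,
        1.08858723e+00, -1.90073093e-02]), 'qvel': array([ 0.00064871, -0.00060855,  0.00060462, -0.00036411, -0.00048608,
       -0.00103933]), 'tau': array([ 1.28069914e-03, -5.44622147e+01, -2.73670936e+01,  6.42951974e-02,
        2.27214623e-02, -1.51321510e-04]), 'eef_pos': array([6.24387703e-01, 2.69302440e-05, 1.88291099e-01]), 'tcp_rot': array([-3.14157076e+00,  1.54446195e-03, -1.34946652e-06]), 'contact_force': array([ 0.08893519, -0.12710918,  0.31397879]), 'moment': array([-0.00450222, -0.03327646, -0.00321353]), 'grip_width': 0.08784876587832394}
scene 387.194584403559 256.96969794451843 -0.09949196350830816 [1.152 0.368 0.995] [-0.53 -0.34 -0.77]
side 388.21553475204166 248.3254011735209 -0.12728070036988143 [-0.069 -0.801  0.912] [ 0.49  0.63 -0.6 ]
wrist 275.582252431722 250.95374385636225 -0.02135490721536555 [0.626 0.073 0.384] [-0.   -0.27 -0.96]
```

View pics/a_scene.png

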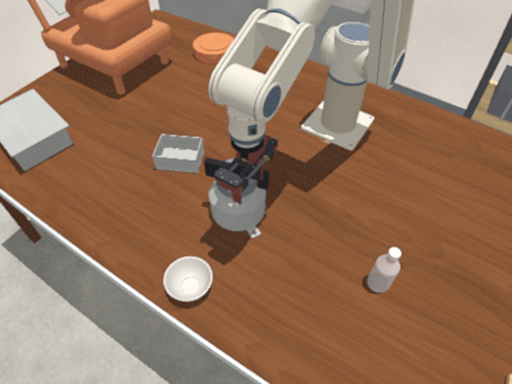

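View pics/a_side.png

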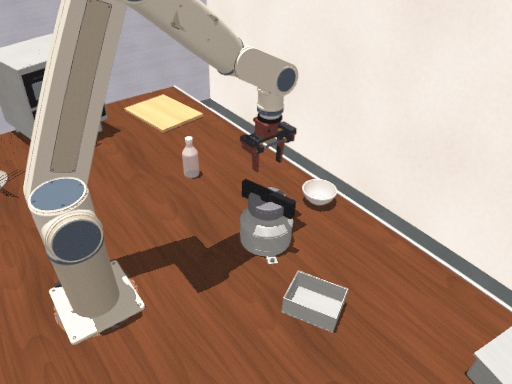

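View pics/a_wrist.png

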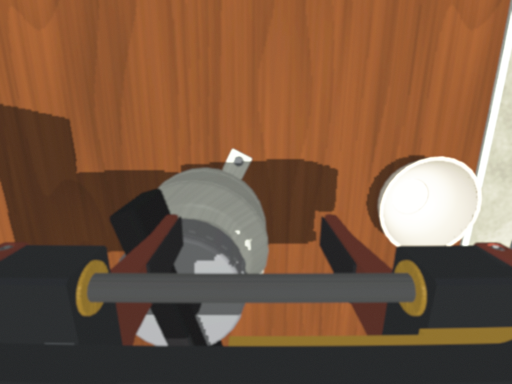

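```bash
cat > h.py <<'E'
import numpy as np, cv2
from cell import observe, read_camera, pinch_z
def cloud(c):
    v,u=np.mgrid[0:384,0:512].astype(float)
    K=np.array([[c["fx"],0,c["cx"]],[0,c["fy"],c["cy"]],[0,0,1]])
    s=cv2.undistortPoints(np.stack([u.ravel(),v.ravel()],1)[:,None],K,np.array([c["k1"],0,0,0,0.]))[:,0].reshape(384,512,2)
    d=c["depth"]; P=np.dstack([s*d[...,None],d])
    return (P-c["t"])@c["R"], d>0
def save(c,n): cv2.imwrite(f"pics/{n}.png",cv2.cvtColor(c["image"],cv2.COLOR_RGB2BGR))
E
python3 - <<'E'
from h import *
for n,(u0,u1,v0,v1) in dict(side=(225,310,170,265),wrist=(100,275,150,350)).items():
    c=read_camera(n); W,ok=cloud(c); g=c["image"].astype(int)
    m=np.zeros_like(ok); m[v0:v1,u0:u1]=1
    b=m&ok&(g.max(2)<50)&(W[...,2]>.12)&(W[...,2]<.215)
    if n=="wrist": b&=(W[...,2]>.19)
    p=W[b]; print(n,len(p),np.percentile(p,[1,5,50,95,99],axis=0).round(3))
    t=p[p[:,2]>.198]; print("top",len(t)); 
    if len(t)>20:
        print(cv2.minAreaRect(t[:,:2].astype(np.float32)*1000))
    # shoulder & lid top
    l=W[m&ok&(W[...,2]>.17)&(W[...,2]<.18)&(g.max(2)>60)];print("lidtop",len(l),l.mean(0) if len(l) else 0)
    # canister body: circle fit z .02-.1
    q=W[m&ok&(W[...,2]>.02)&(W[...,2]<.10)&(abs(g[...,0]-g[...,2])<25)]
    if len(q)>50:
        A=np.c_[2*q[:,:2],np.ones(len(q))]; s=np.linalg.lstsq(A,(q[:,:2]**2).sum(1),rcond=None)[0]; print("body",len(q),s[:2],np.sqrt(s[2]+s[0]**2+s[1]**2))
c=read_camera("scene");W,ok=cloud(c)
for nm,(u,v) in dict(pan=(178,154),bottle=(383,275)).items(): print(nm,W[v,u])
E
```

```text
side 705 [[ 0.525 -0.182  0.147]
 [ 0.527 -0.179  0.154]
 [ 0.556 -0.101  0.191]
 [ 0.582 -0.011  0.205]
 [ 0.588 -0.004  0.206]]
top 259
((557.7300415039062, -91.76937866210938), (21.117300033569336, 187.0448760986328), 16.878902435302734)
lidtop 379 [ 0.54166975 -0.0989633   0.17552091]
body 1195 [ 0.63840186 -0.01620038] 0.17895807039061273
wrist 2590 [[ 0.528 -0.114  0.19 ]
 [ 0.531 -0.105  0.192]
 [ 0.55  -0.069  0.203]
 [ 0.576  0.005  0.204]
 [ 0.58   0.007  0.204]]
top 2155
((552.1605834960938, -55.728492736816406), (21.4217472076416, 128.12673950195312), 16.382299423217773)
lidtop 3637 [ 0.58086553 -0.08221527  0.17514962]
body 3107 [ 0.56216059 -0.08026967] 0.07672624169474287
pan [ 0.47656076 -0.40800767  0.00162114]
bottle [0.58461988 0.39424224 0.09509858]
```

```bash
python3 -m handwheel '0 0 0.035 0 0 0; 0 0 0.07 0 0 0; -0.02 -0.03 0.08 0 0 0.1; -0.04 -0.06 0.08 0 0 0.2; -0.066 -0.092 0.08 0 0 0.29; -0.066 -0.092 0.08 0 0 0.29; -0.066 -0.092 0.08 0 0 0.29' 0.07
python3 - <<'E'
from h import *
for n in ["scene","side","wrist"]:
    c=read_camera(n); save(c,"b_"+n); W,ok=cloud(c); g=c["image"].astype(int)
    near=(np.hypot(W[...,0]-.558,W[...,1]+.092)<.11)&ok
    t=near&(g.max(2)<60)&(W[...,2]>.197)&(W[...,2]<.211)
    p=W[t]; print(n,len(p))
    if len(p)>50: print(p[:,2].mean(),cv2.minAreaRect(p[:,:2].astype(np.float32)*1000), p.mean(0))
    s=near&(W[...,2]>.104)&(W[...,2]<.114)   # shoulder
    q=W[s][:,:2]; 
    if len(q)>80:
        h=cv2.convexHull((q*1000).astype(np.float32)); print("shoulder",cv2.minEnclosingCircle(h))
    s=near&(W[...,2]>.170)&(W[...,2]<.181)&(g.max(2)>60); q=W[s][:,:2]
    if len(q)>80: print("lid",cv2.minEnclosingCircle((q*1000).astype(np.float32)))
E
```

```text
time: 0.88
eef_pos: [0.558, -0.0933, 0.2695]
tcp_rot: [3.141, -0.0, 0.287]
contact_force: [0.0, 0.8, -0.1]
grip_width: 0.0698
scene 361
0.20094315040209457 ((561.4140625, -83.6000747680664), (23.218852996826172, 185.6922607421875), 15.855496406555176) [ 0.56199444 -0.08272035  0.20094315]
shoulder ((565.4501342773438, -82.88375854492188), 68.43682861328125)
lid ((573.4721069335938, -97.47831726074219), 76.37762451171875)
side 296
0.20251774452651283 ((559.6148071289062, -89.50932312011719), (25.686058044433594, 187.65252685546875), 17.41522216796875) [ 0.55828459 -0.09801887  0.20251774]
shoulder ((559.0238647460938, -92.27020263671875), 72.91465759277344)
lid ((560.7403564453125, -109.5631103515625), 76.50214385986328)
wrist 2222
0.20292868140811418 ((561.1885986328125, -91.70111846923828), (21.048858642578125, 172.5841827392578), 17.178028106689453) [ 0.56728304 -0.11105352  0.20292868]
shoulder ((556.3057861328125, -74.8548812866211), 69.03024291992188)
lid ((559.4164428710938, -86.08129119873047), 60.025657653808594)
```

View pics/b_wrist.png

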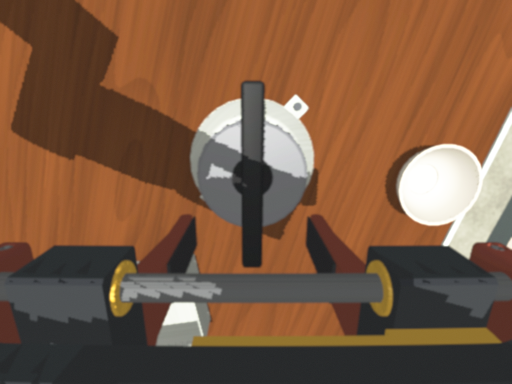

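View pics/b_side.png

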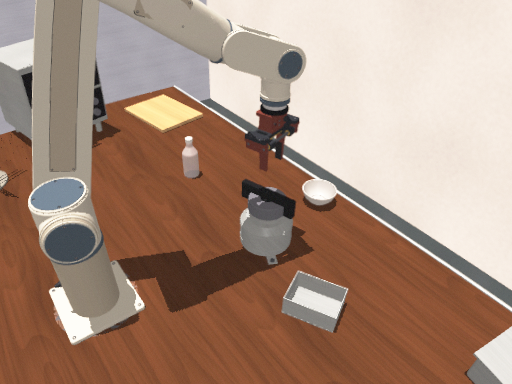

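The wrist view shows the bar upright at column 252, rows 82–266, midway between the fingers. The lid circle has the expected 60 mm radius, centred at about (0.560, -0.087). I'll go down over the bar and pinch it lightly.

```bash
python3 -m handwheel '0.0015 0.005 -0.02 0 0 0.007; 0.0015 0.005 -0.04 0 0 0.007; 0.0015 0.005 -0.06 0 0 0.007; 0.0015 0.005 -0.075 0 0 0.007; 0.0015 0.005 -0.085 0 0 0.007; 0.0015 0.005 -0.085 0 0 0.007' 0.06
python3 -m handwheel '0 0 0 0 0 0; 0 0 0 0 0 0; 0 0 0 0 0 0; 0 0 0 0 0 0; 0 0 0 0 0 0; 0 0 0 0 0 0' 0.02 3
python3 - <<'E'
from h import *
c=read_camera("side"); save(c,"c_side"); save(read_camera("wrist"),"c_wrist"); print(observe())
E
```

```text
time: 1.53
eef_pos: [0.5596, -0.0858, 0.1817]
tcp_rot: [-3.14, 0.004, 0.298]
contact_force: [0.5, 0.4, -0.4]
grip_width: 0.0599
time: 2.03
eef_pos: [0.5607, -0.0871, 0.1846]
tcp_rot: [3.141, -0.001, 0.297]
contact_force: [0.5, 0.1, 0.3]
grip_width: 0.0232
{'time': 2.1333, 'q': array([-1.75011287e-01,  3.44485299e-01,  1.76380280e+00,  1.14520828e-05,
        1.03287670e+00, -4.71924784e-01]), 'qvel': array([ 0.00104417, -0.00042915,  0.00208995, -0.00073399, -0.00036528,
        0.00017123]), 'tau': array([ 1.52200449e-02, -4.85264790e+01, -2.62529540e+01,  5.08604385e-02,
        4.48249409e-02,  6.04612487e-04]), 'eef_pos': array([ 0.56056987, -0.08703208,  0.18434083]), 'tcp_rot': array([ 3.14140691e+00, -3.85556522e-04,  2.96907666e-01]), 'contact_force': array([-0.36240851, -0.12342624, -0.26023526]), 'moment': array([ 0.01489385, -0.06458749, -0.05526391]), 'grip_width': 0.020514631351149663}
```

View pics/c_side.png

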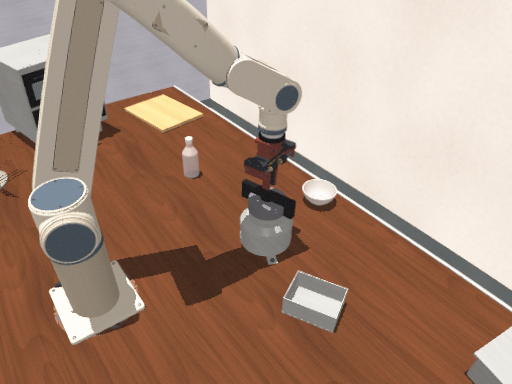

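View pics/c_wrist.png

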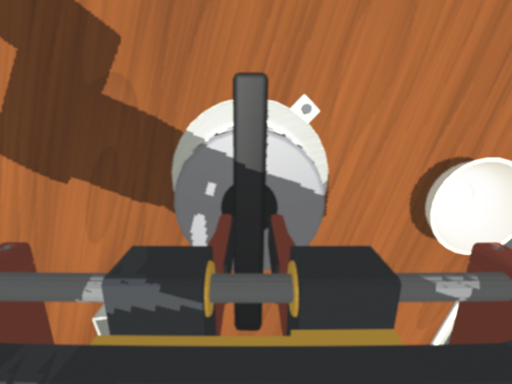

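The wrist view shows both fingers astride the bar, at columns ~222 and ~283 with the bar at 250. I'll open slightly to make a loose fork, so the lid can fall freely, and turn anticlockwise.

```bash
python3 -m handwheel '0 0 0 0 0 0; 0 0 0 0 0 0.06; 0 0 0 0 0 0.12; 0 0 0 0 0 0.18; 0 0 0 0 0 0.24; 0 0 0 0 0 0.3; 0 0 0 0 0 0.36; 0 0 0 0 0 0.36' 0.025
cat > look.py <<'E'
from h import *
import sys
o=observe(); print({k:np.round(o[k],4) for k in ("time","eef_pos","tcp_rot","contact_force","moment","grip_width")}, "q6",o["q"][5].round(2))
for n in ["side","wrist"]:
    c=read_camera(n); W,ok=cloud(c); g=c["image"].astype(int)
    if len(sys.argv)>1: save(c,sys.argv[1]+"_"+n)
    r=np.hypot(W[...,0]-.560,W[...,1]+.087)
    t=ok&(r<.1)&(r>.03)&(g.max(2)<60)&(W[...,2]>.176)&(W[...,2]<.215)
    p=W[t]
    if len(p)>30:
        zt=np.percentile(p[:,2],90); p=p[p[:,2]>zt-.006]
        d=np.linalg.svd(p[:,:2]-p[:,:2].mean(0),full_matrices=False)[2][0]
        print(n,"bar top z",np.median(p[:,2]).round(4),"ang",np.degrees(np.arctan2(d[1],d[0]))%180, len(p))
    a=W[ok&(r<.055)&(r>.02)&(g.max(2)>60)&(W[...,2]>.145)&(W[...,2]<.182)]
    if len(a)>100:
        A=np.c_[a[:,:2]-[.56,-.087],np.ones(len(a))]; s=np.linalg.lstsq(A,a[:,2],rcond=None)[0]; print(n,"lid top z",s[2].round(4),"slope",s[:2].round(3),np.median(a[:,2]).round(4),len(a))
E
python3 look.py d
```

```text
time: 2.8
eef_pos: [0.5604, -0.087, 0.1841]
tcp_rot: [-3.142, 0.0, 0.659]
contact_force: [0.6, 0.7, 0.5]
grip_width: 0.0249
{'time': np.float64(2.8), 'eef_pos': array([ 0.5604, -0.087 ,  0.1841]), 'tcp_rot': array([-3.1416e+00,  1.0000e-04,  6.5910e-01]), 'contact_force': array([0.5773, 0.7243, 0.4871]), 'moment': array([-0.0195, -0.0438, -0.0231]), 'grip_width': np.float64(0.0249)} q6 -0.83
side bar top z 0.2031 ang 106.65882055638644 184
side lid top z 0.1759 slope [ 0.001 -0.004] 0.1759 261
wrist bar top z 0.2025 ang 110.54975978790391 1195
wrist lid top z 0.1752 slope [-0.001 -0.001] 0.1752 7977
```

View pics/d_wrist.png

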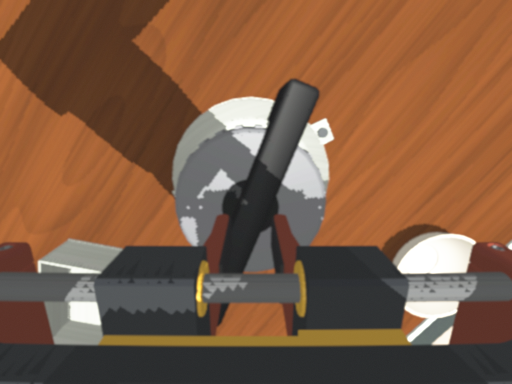

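View pics/d_side.png

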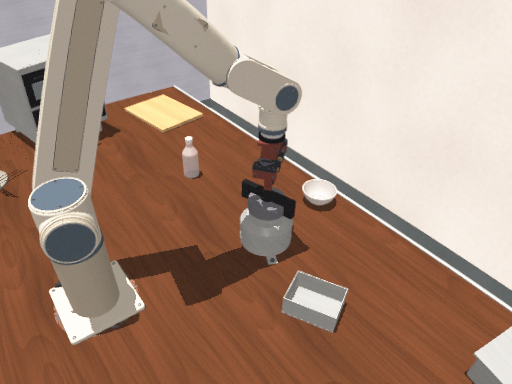

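```bash
python3 - <<'E'
from h import *
o=observe()
P=o["eef_pos"]
for n in ["side","wrist"]:
    c=read_camera(n)
    K=np.array([[c["fx"],0,c["cx"]],[0,c["fy"],c["cy"]],[0,0,1]])
    pts=np.array([P,P+[0,0,.0187],[.56,-.087,.2035],[.56,-.087,.1755]])
    print(n,cv2.projectPoints(pts,cv2.Rodrigues(c["R"])[0],c["t"],K,np.array([c["k1"],0,0,0,0.]))[0][:,0].round(0).tolist())
    im=c["image"][...,::-1]
    cv2.imwrite(f"pics/e_{n}.png",cv2.resize(im[140:240,215:325] if n=="side" else im[60:340,150:350],None,fx=5 if n=="side" else 2,fy=5 if n=="side" else 2,interpolation=cv2.INTER_CUBIC))
E
```

```text
side [[267.0, 195.0], [267.0, 190.0], [267.0, 190.0], [267.0, 197.0]]
wrist [[249.0, 211.0], [249.0, 221.0], [249.0, 221.0], [249.0, 207.0]]
```

View pics/e_side.png

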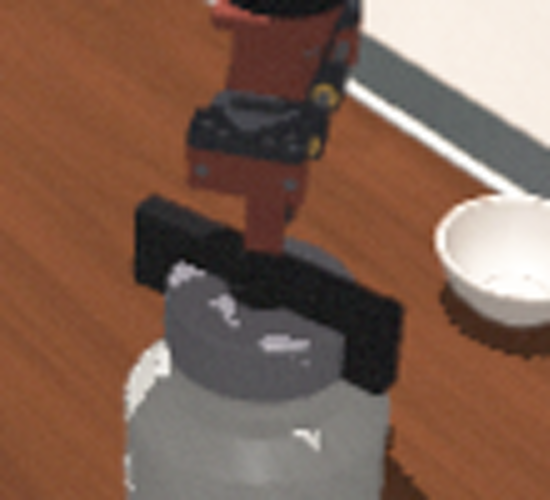

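View pics/e_wrist.png

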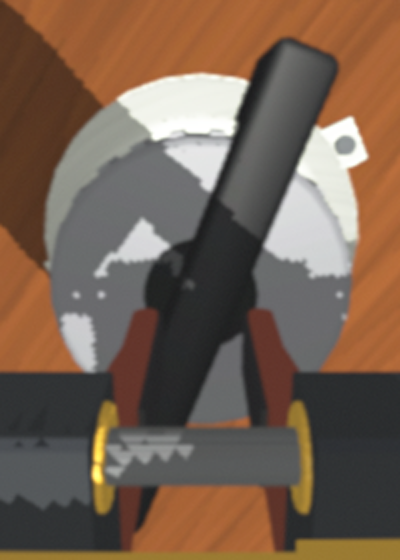

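```bash
python3 - <<'E'
from h import *
for n in ["side","wrist","scene"]:
    c=read_camera(n);W,ok=cloud(c);g=c["image"].astype(int)
    r=np.hypot(W[...,0]-.56,W[...,1]+.087)
    red=ok&(r<.04)&(g[...,0]>g[...,1]*1.6)&(W[...,2]<.25)&(W[...,2]>.15)
    p=W[red]; print(n,len(p)); 
    i=np.argsort(p[:,2])[:8]; print(p[i].round(4).tolist())
    # any points near axis: distance across bar in fork frame, by z
    y=.659; ex=np.array([np.cos(y),np.sin(y)])
    q=W[ok&(r<.03)&(W[...,2]>.178)]; 
    for z in np.arange(.18,.24,.006):
        s=q[(q[:,2]>=z)&(q[:,2]<z+.006)]; 
        if len(s): a=(s[:,:2]-[.56,-.087])@ex; print("  z",z.round(3),len(s),a.min().round(4),a.max().round(4))
E
```

```text
side 69
[[0.5652, -0.0891, 0.2023], [0.5571, -0.0845, 0.2031], [0.559, -0.087, 0.2037], [0.5606, -0.0654, 0.2053], [0.5476, -0.0997, 0.2202], [0.5516, -0.1089, 0.2203], [0.54, -0.0948, 0.2206], [0.5445, -0.0986, 0.2209]]
  z 0.18 34 -0.0219 0.003
  z 0.186 25 -0.02 0.0016
  z 0.192 27 -0.022 0.0006
  z 0.198 57 -0.0193 0.0169
  z 0.204 24 -0.017 0.0137
  z 0.216 9 -0.0208 0.0161
  z 0.222 15 -0.0209 0.0221
  z 0.228 16 -0.0236 0.0145
  z 0.234 14 -0.0229 -0.0159
wrist 565
[[0.5506, -0.1015, 0.1793], [0.5511, -0.1022, 0.1793], [0.5515, -0.1027, 0.1797], [0.5477, -0.1014, 0.18], [0.5415, -0.0879, 0.2182], [0.5414, -0.0888, 0.2183], [0.567, -0.0689, 0.2186], [0.5408, -0.0891, 0.2186]]
  z 0.18 107 -0.0207 0.0215
  z 0.186 31 -0.0133 -0.0004
  z 0.192 29 -0.013 -0.0004
  z 0.198 2182 -0.0134 0.0199
  z 0.204 136 -0.0134 0.0162
  z 0.21 1 -0.018 -0.018
  z 0.216 85 -0.0199 0.0225
  z 0.222 179 -0.02 0.0226
  z 0.228 172 -0.0201 0.0229
  z 0.234 209 -0.02 0.0228
scene 30
[[0.552, -0.0791, 0.1985], [0.5803, -0.0785, 0.2201], [0.5732, -0.0668, 0.2206], [0.5749, -0.069, 0.2208], [0.5769, -0.0709, 0.2215], [0.5785, -0.073, 0.2217], [0.5834, -0.0796, 0.2222], [0.5723, -0.0674, 0.2234]]
  z 0.18 33 -0.0011 0.0213
  z 0.186 26 -0.0021 0.0199
  z 0.192 22 -0.0026 0.0207
  z 0.198 83 -0.0097 0.0195
  z 0.216 7 0.0198 0.0232
  z 0.222 11 0.0205 0.0239
  z 0.228 11 0.0208 0.0252
  z 0.234 3 0.0241 0.025
```

The red fingers end at z ≈ 0.219, with black pads reaching down to 0.18. The bar hardly turned, so the fork has more play than expected. I'll lower 4 mm and grip properly.

```bash
python3 -m handwheel '0 0 -0.004 0 0 0; 0 0 -0.004 0 0 0; 0 0 -0.004 0 0 0; 0 0 -0.004 0 0 0; 0 0 -0.004 0 0 0; 0 0 -0.004 0 0 0' 0.01 10
python3 look.py f
```

```text
time: 3.65
eef_pos: [0.5605, -0.087, 0.1802]
tcp_rot: [3.141, -0.0, 0.657]
contact_force: [0.6, -0.1, 0.2]
grip_width: 0.0096
{'time': np.float64(3.65), 'eef_pos': array([ 0.5605, -0.087 ,  0.1802]), 'tcp_rot': array([ 3.1415e+00, -1.0000e-04,  6.5700e-01]), 'contact_force': array([ 0.6177, -0.1269,  0.1761]), 'moment': array([ 0.0655, -0.0941,  0.0006]), 'grip_width': np.float64(0.0096)} q6 -0.83
side bar top z 0.2034 ang 106.68422772287248 178
side lid top z 0.176 slope [0.001 0.003] 0.1759 263
wrist bar top z 0.2023 ang 110.00269234625125 1026
wrist lid top z 0.1752 slope [-0.001 -0.001] 0.1752 8499
```

View pics/f_wrist.png

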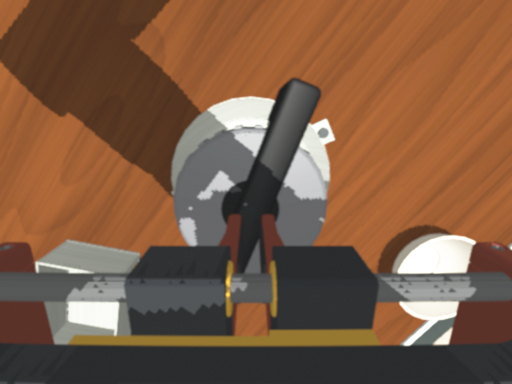

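```bash
python3 -m handwheel '0 0 0.03 0 0 0; 0 0 0.06 0 0 0; 0 0 0.09 0 0 0; 0 0 0.12 0 0 0; 0 0 0.12 0 0 0; 0 0 0.12 0 0 0' 0.025
python3 - <<'E'
from h import *
o=observe();P=o["eef_pos"];print(P,o["grip_width"])
for n in ["side","scene"]:
    c=read_camera(n);W,ok=cloud(c);g=c["image"].astype(int)
    r=np.hypot(W[...,0]-.56,W[...,1]+.087)
    y=o["tcp_rot"][2]; ex=np.array([np.cos(y),np.sin(y)]);ey=np.array([-ex[1],ex[0]])
    q=W[ok&(r<.06)&(W[...,2]>.22)]; 
    for z in np.arange(.22,.40,.01):
        s=q[(q[:,2]>=z)&(q[:,2]<z+.01)]; 
        if len(s): a=(s[:,:2]-P[:2])@ex;b=(s[:,:2]-P[:2])@ey; print(n,"  z",z.round(3),len(s),a.min().round(4),a.max().round(4),b.min().round(4),b.max().round(4))
    K=np.array([[c["fx"],0,c["cx"]],[0,c["fy"],c["cy"]],[0,0,1]])
    uv=cv2.projectPoints(np.array([P]),cv2.Rodrigues(c["R"])[0],c["t"],K,np.array([c["k1"],0,0,0,0.]))[0][0,0]; print(uv)
    im=c["image"][...,::-1].copy(); u,v=uv.astype(int); im[v,u]=(0,255,0)
    cv2.imwrite(f"pics/g_{n}.png",cv2.resize(im[v-60:v+60,u-60:u+60],None,fx=5,fy=5,interpolation=cv2.INTER_NEAREST))
E
```

```text
time: 4.25
eef_pos: [0.5615, -0.0872, 0.302]
tcp_rot: [3.139, -0.003, 0.657]
contact_force: [0.3, -0.2, -1.3]
grip_width: 0.0251
[ 0.56152761 -0.0871559   0.30197584] 0.025071486970277754
side   z 0.33 7 -0.0207 0.0179 -0.0141 -0.0044
side   z 0.34 32 -0.0237 0.0155 -0.0144 0.0069
side   z 0.35 34 -0.0265 0.0142 -0.0143 0.0082
side   z 0.36 29 -0.0232 0.0149 -0.0146 0.0081
side   z 0.37 24 -0.0244 -0.0194 -0.0143 0.0081
side   z 0.38 12 -0.0271 -0.0216 -0.0145 0.0075
[269.26604238 162.63168635]
scene   z 0.33 17 0.0185 0.0228 -0.0075 0.0126
scene   z 0.34 30 0.018 0.0261 -0.0095 0.0129
scene   z 0.35 26 0.0174 0.0225 -0.0092 0.0131
scene   z 0.36 8 0.0213 0.0255 -0.0063 0.0108
[233.20844136 139.78228187]
```

View pics/g_side.png

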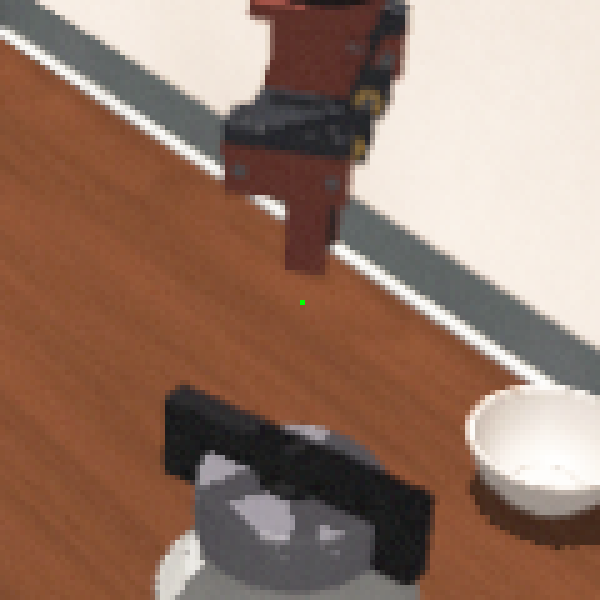

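View pics/g_scene.png

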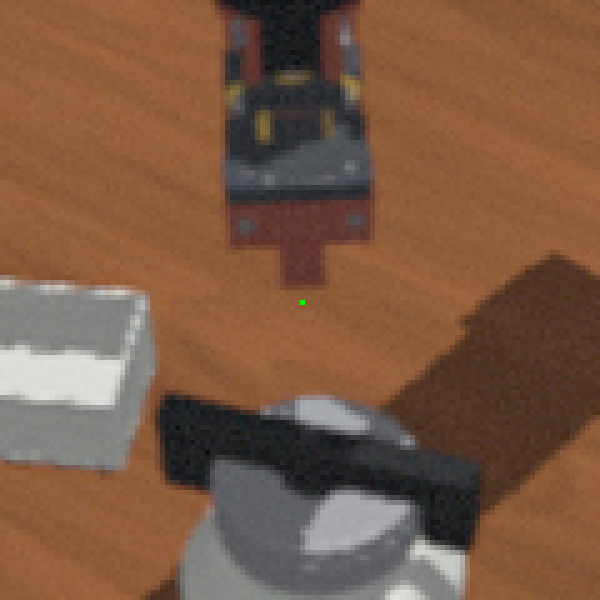

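The fingers visibly end about 30 mm above the reported TCP, with the tip at z ≈ 0.33 when the TCP reads 0.302. So they closed above the bar. I'll measure that offset before going down again.

```bash
python3 -m handwheel '0 0 0 0 0 -0.12; 0 0 0 0 0 -0.24; 0 0 0 0 0 -0.36; 0 0 0 0 0 -0.36; 0 0 0 0 0 -0.36' 0.06
python3 - <<'E'
from h import *
o=observe();P=o["eef_pos"];print(P,o["grip_width"],o["tcp_rot"])
from scipy.spatial.transform import Rotation as Ro
y=o["tcp_rot"][2]; ex=np.array([np.cos(y),np.sin(y)]);ey=np.array([-ex[1],ex[0]])
for n in ["side","scene","wrist"]:
    c=read_camera(n);W,ok=cloud(c);g=c["image"].astype(int)
    r=np.hypot(W[...,0]-.56,W[...,1]+.087)
    q=W[ok&(r<.06)&(W[...,2]>.22)&(W[...,2]<.37)&(g[...,0]>1.4*g[...,1])]
    a=(q[:,:2]-P[:2])@ex; b=(q[:,:2]-P[:2])@ey
    for sg in (-1,1):
        m=a*sg>0
        if m.sum()>5:
            z=np.sort(q[m,2]); print(n,sg,m.sum(),"lowest z",z[:5].round(4),"a",np.percentile(a[m],[5,50,95]).round(4),"b",np.percentile(b[m],[5,50,95]).round(4))
    t=ok&(r<.1)&(g.max(2)<60)&(W[...,2]>.196)&(W[...,2]<.212)
    if t.sum()>100:
      p=W[t]; print(n,cv2.minAreaRect(p[:,:2].astype(np.float32)*1000))
    save(c,"i_"+n)
E
```

```text
time: 4.77
eef_pos: [0.5597, -0.0868, 0.2985]
tcp_rot: [-3.14, 0.002, 0.301]
contact_force: [-0.8, -1.0, 0.3]
grip_width: 0.0545
[ 0.55971807 -0.08684246  0.29850847] 0.05454782220270454 [-3.14036403e+00  2.46761888e-03  3.00610312e-01]
side -1 87 lowest z [0.3338 0.3348 0.3351 0.3352 0.3361] a [-0.0368 -0.0343 -0.0299] b [-0.0145 -0.0064  0.0056]
side 1 19 lowest z [0.3372 0.338  0.34   0.3408 0.3446] a [0.0287 0.0315 0.0354] b [-0.0155 -0.0132 -0.0117]
side ((560.24755859375, -91.14803314208984), (24.80119514465332, 186.82711791992188), 16.42262077331543)
scene -1 27 lowest z [0.3312 0.3323 0.3326 0.3329 0.3329] a [-0.0375 -0.0309 -0.0276] b [0.0045 0.0116 0.0127]
scene 1 106 lowest z [0.329  0.3313 0.3327 0.3329 0.3335] a [0.0358 0.0386 0.0407] b [-0.009   0.0024  0.0124]
scene ((561.636474609375, -83.6422119140625), (22.660905838012695, 185.7019805908203), 16.778505325317383)
wrist -1 479 lowest z [0.3316 0.332  0.3323 0.3327 0.3329] a [-0.0362 -0.0318 -0.0277] b [-0.0084  0.0107  0.0113]
wrist 1 504 lowest z [0.3317 0.3321 0.3322 0.3325 0.3326] a [0.031  0.0352 0.0398] b [-0.0091  0.0107  0.0112]
wrist ((561.41748046875, -92.47779846191406), (21.767948150634766, 171.34547424316406), 16.418134689331055)
```

View pics/i_wrist.png

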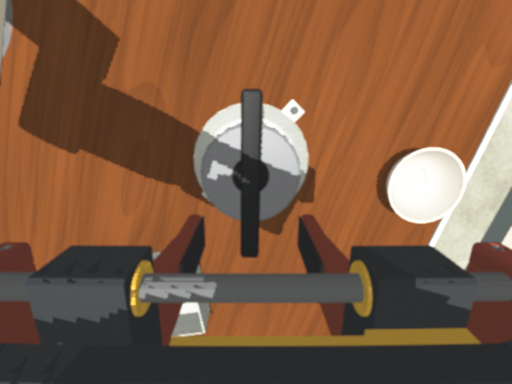

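All three cameras put the fingertips at z ≈ 0.331, which is 31 mm above the reported TCP. I'll allow for this and go down in stages while watching the force.

```bash
python3 -m handwheel '0 0 -0.03 0 0 0; 0 0 -0.06 0 0 0; 0 0 -0.09 0 0 0; 0 0 -0.11 0 0 0; 0 0 -0.125 0 0 0; 0 0 -0.13 0 0 0; 0 0 -0.136 0 0 0; 0 0 -0.136 0 0 0'
python3 -m handwheel '0 0 -0.003 0 0 0; 0 0 -0.006 0 0 0; 0 0 -0.009 0 0 0; 0 0 -0.011 0 0 0; 0 0 -0.013 0 0 0; 0 0 -0.013 0 0 0'
python3 look.py j
```

```text
time: 5.58
eef_pos: [0.5603, -0.0869, 0.1636]
tcp_rot: [-3.141, 0.001, 0.298]
contact_force: [0.3, -0.1, 0.2]
grip_width: 0.0599
time: 6.08
eef_pos: [0.5603, -0.0869, 0.1508]
tcp_rot: [-3.141, 0.0, 0.297]
contact_force: [-1.2, 0.3, -0.9]
grip_width: 0.0601
{'time': np.float64(6.0833), 'eef_pos': array([ 0.5603, -0.0869,  0.1508]), 'tcp_rot': array([-3.1414e+00,  3.0000e-04,  2.9710e-01]), 'contact_force': array([-1.1886,  0.2654, -0.8701]), 'moment': array([-0.0148,  0.0001, -0.0313]), 'grip_width': np.float64(0.0601)} q6 -0.47
side bar top z 0.203 ang 103.40643296322169 157
side lid top z 0.1762 slope [ 0.006 -0.004] 0.1761 240
wrist bar top z 0.2028 ang 105.75844826331394 2417
wrist lid top z 0.1752 slope [-0.001 -0.002] 0.1752 9532
```

View pics/j_side.png

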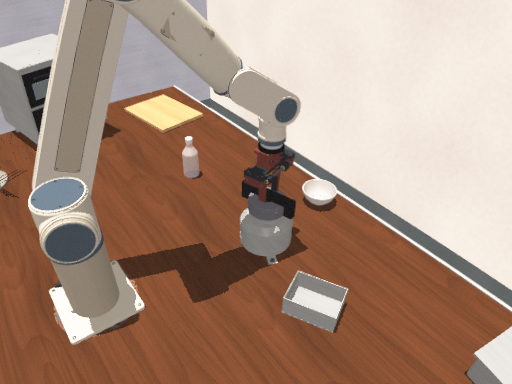

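The near red finger now covers the bar at about (262,190). Close gently.

```bash
python3 -m handwheel '0 0 0 0 0 0; 0 0 0 0 0 0; 0 0 0 0 0 0; 0 0 0 0 0 0; 0 0 0 0 0 0; 0 0 0 0 0 0' 0.01 3
python3 look.py k
```

```text
time: 6.68
eef_pos: [0.5604, -0.087, 0.1511]
tcp_rot: [-3.142, 0.0, 0.297]
contact_force: [-2.9, -1.2, 1.9]
grip_width: 0.0235
{'time': np.float64(6.6833), 'eef_pos': array([ 0.5604, -0.087 ,  0.1511]), 'tcp_rot': array([-3.1415e+00,  3.0000e-04,  2.9700e-01]), 'contact_force': array([-2.8905, -1.1732,  1.926 ]), 'moment': array([-0.1494,  0.3627, -0.0332]), 'grip_width': np.float64(0.0235)} q6 -0.47
side bar top z 0.2028 ang 108.56031330248048 134
side lid top z 0.176 slope [0.    0.001] 0.1759 248
wrist bar top z 0.2028 ang 106.05139809851508 2055
wrist lid top z 0.1752 slope [-0.002 -0.001] 0.1752 8855
```

```bash
python3 -m handwheel '-0.001 -0.0003 0 0 0 0; -0.001 -0.0003 0 0 0 0; -0.001 -0.0003 0 0 0 0; -0.001 -0.0003 0 0 0 0'; python3 look.py
```

```text
time: 7.12
eef_pos: [0.5596, -0.0873, 0.1511]
tcp_rot: [3.141, -0.0, 0.297]
contact_force: [1.2, -0.2, 0.3]
grip_width: 0.0218
{'time': np.float64(7.1167), 'eef_pos': array([ 0.5596, -0.0873,  0.1511]), 'tcp_rot': array([ 3.1415e+00, -2.0000e-04,  2.9700e-01]), 'contact_force': array([ 1.2125, -0.2313,  0.3426]), 'moment': array([ 0.0459, -0.1797,  0.0539]), 'grip_width': np.float64(0.0218)} q6 -0.47
side bar top z 0.2029 ang 108.95480221559869 129
side lid top z 0.176 slope [0.004 0.006] 0.176 261
wrist bar top z 0.2029 ang 106.3828409220694 2036
wrist lid top z 0.1752 slope [-0.    -0.001] 0.1752 8872
```

Centred, with the width at 21.8 mm, which matches the bar. Now turn anticlockwise with the light grip.

```bash
python3 -m handwheel '0 0 0 0 0 0.05; 0 0 0 0 0 0.1; 0 0 0 0 0 0.15; 0 0 0 0 0 0.2; 0 0 0 0 0 0.25; 0 0 0 0 0 0.3; 0 0 0 0 0 0.3'; python3 look.py l
```

```text
time: 7.8
eef_pos: [0.5593, -0.0874, 0.1511]
tcp_rot: [-3.141, 0.0, 0.599]
contact_force: [-0.4, -0.6, 0.2]
grip_width: 0.0233
{'time': np.float64(7.8), 'eef_pos': array([ 0.5593, -0.0874,  0.1511]), 'tcp_rot': array([-3.1415e+00,  4.0000e-04,  5.9870e-01]), 'contact_force': array([-0.4483, -0.6043,  0.1693]), 'moment': array([-0.0042, -0.019 , -0.0361]), 'grip_width': np.float64(0.0233)} q6 -0.77
side bar top z 0.203 ang 120.8749744589185 180
side lid top z 0.1761 slope [0.006 0.002] 0.176 239
wrist bar top z 0.2028 ang 120.54793525132933 2468
wrist lid top z 0.1752 slope [-0.001 -0.001] 0.1751 8865
```

View pics/l_wrist.png

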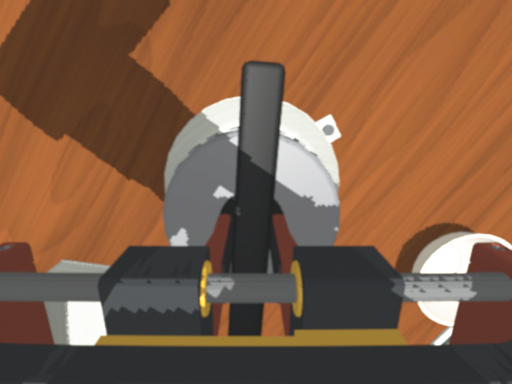

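The bar turns with the gripper: it is at 120.7°, from 106.9°, about 3° behind the fingers. Continue.

```bash
python3 -m handwheel '0 0 0 0 0 0.04; 0 0 0 0 0 0.08; 0 0 0 0 0 0.12; 0 0 0 0 0 0.16; 0 0 0 0 0 0.2; 0 0 0 0 0 0.2'; python3 look.py; python3 -m handwheel '0 0 0 0 0 0.04; 0 0 0 0 0 0.08; 0 0 0 0 0 0.12; 0 0 0 0 0 0.16; 0 0 0 0 0 0.2; 0 0 0 0 0 0.2'; python3 look.py
```

```text
time: 8.4
eef_pos: [0.5594, -0.0873, 0.1511]
tcp_rot: [-3.142, 0.0, 0.797]
contact_force: [0.2, -0.1, -0.0]
grip_width: 0.0235
{'time': np.float64(8.4), 'eef_pos': array([ 0.5594, -0.0873,  0.1511]), 'tcp_rot': array([-3.1415e+00,  1.0000e-04,  7.9710e-01]), 'contact_force': array([ 0.1761, -0.0577, -0.0333]), 'moment': array([-0.0762,  0.0063, -0.0532]), 'grip_width': np.float64(0.0235)} q6 -0.97
side bar top z 0.2032 ang 131.00032208904935 186
side lid top z 0.1759 slope [ 0.002 -0.005] 0.176 228
wrist bar top z 0.2028 ang 131.53298931487774 3016
wrist lid top z 0.1752 slope [-0.    -0.002] 0.1751 8897
time: 9.0
eef_pos: [0.5594, -0.0873, 0.1511]
tcp_rot: [-3.141, 0.0, 0.997]
contact_force: [0.8, -0.2, 1.2]
grip_width: 0.0237
{'time': np.float64(9.0), 'eef_pos': array([ 0.5594, -0.0873,  0.1511]), 'tcp_rot': array([-3.1415e+00,  1.0000e-04,  9.9680e-01]), 'contact_force': array([ 0.7987, -0.2498,  1.1851]), 'moment': array([-0.0135, -0.0056, -0.0332]), 'grip_width': np.float64(0.0237)} q6 -1.17
side bar top z 0.2029 ang 141.75391011618268 195
side lid top z 0.1759 slope [-0.001 -0.001] 0.1759 227
wrist bar top z 0.2029 ang 142.73388027959535 4081
wrist lid top z 0.1751 slope [ 0.    -0.001] 0.1751 8929
```

```bash
python3 -m handwheel '0 0 0 0 0 0.04; 0 0 0 0 0 0.08; 0 0 0 0 0 0.12; 0 0 0 0 0 0.16; 0 0 0 0 0 0.2; 0 0 0 0 0 0.2'; python3 look.py m; python3 -m handwheel '0 0 0 0 0 0; 0 0 0 0 0 0; 0 0 0 0 0 0' 0.03; python3 look.py
```

```text
time: 9.6
eef_pos: [0.5589, -0.0872, 0.1506]
tcp_rot: [-3.141, 0.0, 1.197]
contact_force: [-0.6, -0.1, -3.8]
grip_width: 0.0221
{'time': np.float64(9.6), 'eef_pos': array([ 0.5589, -0.0872,  0.1506]), 'tcp_rot': array([-3.1405e+00,  3.0000e-04,  1.1968e+00]), 'contact_force': array([-0.5692, -0.0656, -3.8352]), 'moment': array([ 0.0848, -0.0267,  0.042 ]), 'grip_width': np.float64(0.0221)} q6 -1.37
side bar top z 0.1974 ang 158.14461515256636 162
side lid top z 0.1712 slope [ 0.038 -0.011] 0.1712 242
wrist bar top z 0.193 ang 163.25794629093997 1660
wrist lid top z 0.1626 slope [ 0.057 -0.017] 0.1616 8450
time: 9.95
eef_pos: [0.5597, -0.0873, 0.1513]
tcp_rot: [3.141, -0.0, 1.196]
contact_force: [-0.1, -0.2, -0.6]
grip_width: 0.0299
{'time': np.float64(9.95), 'eef_pos': array([ 0.5597, -0.0873,  0.1513]), 'tcp_rot': array([ 3.1411e+00, -1.0000e-04,  1.1963e+00]), 'contact_force': array([-0.0688, -0.1586, -0.5511]), 'moment': array([ 0.0457, -0.1005,  0.0457]), 'grip_width': np.float64(0.0299)} q6 -1.37
side bar top z 0.1893 ang 160.4087235101967 185
side lid top z 0.1621 slope [0.007 0.006] 0.1619 240
wrist bar top z 0.1889 ang 160.67957577740827 5018
wrist lid top z 0.1611 slope [ 0.    -0.001] 0.1611 8470
```

The lid has dropped: bar top 0.189, lid top 0.1615, level. Follow it down, grip lightly and turn clockwise, easing down as it winds.

```bash
python3 -m handwheel '0 0 -0.004 0 0 0.03; 0 0 -0.008 0 0 0.03; 0 0 -0.012 0 0 0.03; 0 0 -0.012 0 0 0.03; 0 0 -0.012 0 0 0.03'
python3 -m handwheel '0 0 0 0 0 0; 0 0 0 0 0 0; 0 0 0 0 0 0; 0 0 0 0 0 0' 0.01 3
python3 -m handwheel '0 0 0 0 0 -0.05; 0 0 -0.0005 0 0 -0.1; 0 0 -0.001 0 0 -0.15; 0 0 -0.0013 0 0 -0.2; 0 0 -0.0016 0 0 -0.25; 0 0 -0.002 0 0 -0.3; 0 0 -0.002 0 0 -0.3'; python3 look.py
```

```text
time: 10.47
eef_pos: [0.5592, -0.0872, 0.1387]
tcp_rot: [-3.141, 0.0, 1.227]
contact_force: [0.6, -0.3, -0.5]
grip_width: 0.0305
time: 10.8
eef_pos: [0.5596, -0.0873, 0.1392]
tcp_rot: [3.141, -0.0, 1.227]
contact_force: [0.8, 0.4, 0.6]
grip_width: 0.0222
time: 11.38
eef_pos: [0.5601, -0.0874, 0.1377]
tcp_rot: [3.14, -0.001, 0.925]
contact_force: [0.8, -0.8, 3.8]
grip_width: 0.0279
{'time': np.float64(11.3833), 'eef_pos': array([ 0.5601, -0.0874,  0.1377]), 'tcp_rot': array([ 3.1402e+00, -5.0000e-04,  9.2540e-01]), 'contact_force': array([ 0.8096, -0.8126,  3.8313]), 'moment': array([-0.0181, -0.0662,  0.0839]), 'grip_width': np.float64(0.0279)} q6 -1.1
side bar top z 0.189 ang 159.0379290139565 170
side lid top z 0.1631 slope [0.004 0.   ] 0.162 239
wrist bar top z 0.1888 ang 158.76734676383293 5948
wrist lid top z 0.1613 slope [ 0.003 -0.003] 0.1611 8930
```

The bar stayed at 159° and the 3 N fingers were spread to 28 mm, so the grip is too weak for this torque. I'll squeeze harder (15 N), which should also bring the bar into line.

```bash
python3 -m handwheel '0 0 0.001 0 0 0.1; 0 0 0.001 0 0 0.2; 0 0 0.001 0 0 0.27; 0 0 0.001 0 0 0.27; 0 0 0.001 0 0 0.27; 0 0 0.001 0 0 0.27' 0.01 15;python3 look.py
python3 -m handwheel '0 0 0 0 0 -0.04; 0 0 -0.0003 0 0 -0.08; 0 0 -0.0006 0 0 -0.12; 0 0 -0.001 0 0 -0.16; 0 0 -0.0015 0 0 -0.2; 0 0 -0.0015 0 0 -0.2'; python3 look.py n
```

```text
time: 11.98
eef_pos: [0.5591, -0.0872, 0.1378]
tcp_rot: [-3.141, 0.0, 1.195]
contact_force: [-1.0, 0.0, 0.7]
grip_width: 0.022
{'time': np.float64(11.9833), 'eef_pos': array([ 0.5591, -0.0872,  0.1378]), 'tcp_rot': array([-3.1407e+00,  1.0000e-04,  1.1955e+00]), 'contact_force': array([-1.0134,  0.0226,  0.6539]), 'moment': array([0.2196, 0.0454, 0.0919]), 'grip_width': np.float64(0.022)} q6 -1.37
side bar top z 0.189 ang 157.39807563120326 164
side lid top z 0.1627 slope [ 0.015 -0.002] 0.162 244
wrist bar top z 0.1889 ang 158.36300922858695 5740
wrist lid top z 0.1613 slope [ 0.    -0.001] 0.1611 9005
time: 12.58
eef_pos: [0.5599, -0.0872, 0.1369]
tcp_rot: [3.141, -0.001, 0.995]
contact_force: [-0.4, 2.5, 2.7]
grip_width: 0.0219
{'time': np.float64(12.5833), 'eef_pos': array([ 0.5599, -0.0872,  0.1369]), 'tcp_rot': array([ 3.141e+00, -6.000e-04,  9.945e-01]), 'contact_force': array([-0.4168,  2.5116,  2.7367]), 'moment': array([ 0.2708,  0.1634, -0.2189]), 'grip_width': np.float64(0.0219)} q6 -1.17
side bar top z 0.1883 ang 146.5450385319725 169
side lid top z 0.1623 slope [0.02  0.006] 0.1612 236
wrist bar top z 0.1882 ang 147.90269674632322 4781
wrist lid top z 0.1604 slope [-0.004 -0.002] 0.1604 9094
```

View pics/n_wrist.png

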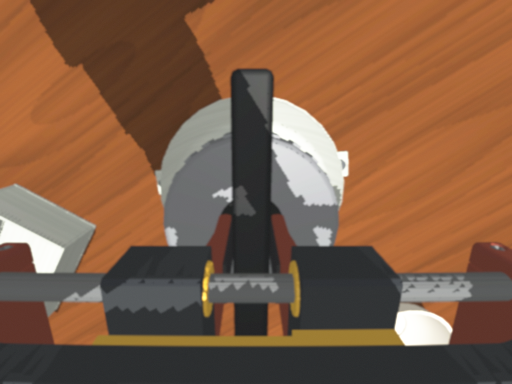

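It turns and winds down: the bar is at 147°, in line between the fingers, and about 0.8 mm lower. Continue.

```bash
python3 -m handwheel '0 0 -0.0003 0 0 -0.05; 0 0 -0.0006 0 0 -0.1; 0 0 -0.001 0 0 -0.15; 0 0 -0.0014 0 0 -0.2; 0 0 -0.0018 0 0 -0.25; 0 0 -0.002 0 0 -0.3; 0 0 -0.002 0 0 -0.3'; python3 look.py
python3 -m handwheel '0 0 -0.0003 0 0 -0.05; 0 0 -0.0006 0 0 -0.1; 0 0 -0.001 0 0 -0.15; 0 0 -0.0014 0 0 -0.2; 0 0 -0.0018 0 0 -0.25; 0 0 -0.002 0 0 -0.3; 0 0 -0.002 0 0 -0.3'; python3 look.py o
```

```text
time: 13.27
eef_pos: [0.5597, -0.0873, 0.1347]
tcp_rot: [3.141, -0.0, 0.696]
contact_force: [-0.4, 1.5, 3.7]
grip_width: 0.0219
{'time': np.float64(13.2667), 'eef_pos': array([ 0.5597, -0.0873,  0.1347]), 'tcp_rot': array([ 3.1413e+00, -3.0000e-04,  6.9580e-01]), 'contact_force': array([-0.4062,  1.488 ,  3.6625]), 'moment': array([ 0.2182,  0.1727, -0.176 ]), 'grip_width': np.float64(0.0219)} q6 -0.87
side bar top z 0.186 ang 130.16969684763444 175
side lid top z 0.1609 slope [0.035 0.011] 0.1591 248
wrist bar top z 0.1858 ang 130.43090768795173 2855
wrist lid top z 0.1584 slope [-0.002 -0.005] 0.1581 9077
time: 13.95
eef_pos: [0.5593, -0.0874, 0.1324]
tcp_rot: [-3.141, 0.0, 0.397]
contact_force: [-0.8, 1.1, 1.8]
grip_width: 0.0216
{'time': np.float64(13.95), 'eef_pos': array([ 0.5593, -0.0874,  0.1324]), 'tcp_rot': array([-3.1414e+00,  4.0000e-04,  3.9670e-01]), 'contact_force': array([-0.7811,  1.0696,  1.7657]), 'moment': array([ 0.1215,  0.1219, -0.1686]), 'grip_width': np.float64(0.0216)} q6 -0.57
side bar top z 0.1837 ang 113.45551244580422 136
side lid top z 0.1581 slope [ 0.023 -0.001] 0.1566 257
wrist bar top z 0.1835 ang 112.53589042925044 2179
wrist lid top z 0.1564 slope [-0.006  0.004] 0.1559 9151
```

```bash
python3 -m handwheel '0 0 -0.0003 0 0 -0.04; 0 0 -0.0006 0 0 -0.08; 0 0 -0.0009 0 0 -0.12; 0 0 -0.0012 0 0 -0.16; 0 0 -0.0015 0 0 -0.2; 0 0 -0.0015 0 0 -0.2'; python3 look.py
python3 -m handwheel '0 0 -0.0002 0 0 -0.03; 0 0 -0.0004 0 0 -0.06; 0 0 -0.0005 0 0 -0.09; 0 0 -0.0005 0 0 -0.12; 0 0 -0.0005 0 0 -0.12'; python3 look.py p
```

```text
time: 14.55
eef_pos: [0.5593, -0.0873, 0.1309]
tcp_rot: [-3.141, 0.0, 0.197]
contact_force: [-0.6, 0.6, 1.5]
grip_width: 0.0218
{'time': np.float64(14.55), 'eef_pos': array([ 0.5593, -0.0873,  0.1309]), 'tcp_rot': array([-3.1414e+00,  3.0000e-04,  1.9750e-01]), 'contact_force': array([-0.5867,  0.6265,  1.4814]), 'moment': array([ 0.1019,  0.1787, -0.1151]), 'grip_width': np.float64(0.0218)} q6 -0.37
side bar top z 0.1825 ang 101.56526139596893 109
side lid top z 0.1563 slope [0.008 0.001] 0.1553 270
wrist bar top z 0.182 ang 100.50062903470152 1948
wrist lid top z 0.1548 slope [-0.015  0.06 ] 0.1544 9468
time: 15.07
eef_pos: [0.5585, -0.0865, 0.1304]
tcp_rot: [-3.14, 0.002, 0.079]
contact_force: [-3.1, 5.5, 3.4]
grip_width: 0.0224
{'time': np.float64(15.0667), 'eef_pos': array([ 0.5585, -0.0865,  0.1304]), 'tcp_rot': array([-3.1405e+00,  1.9000e-03,  7.8800e-02]), 'contact_force': array([-3.062 ,  5.4765,  3.3531]), 'moment': array([0.7104, 0.6162, 0.3988]), 'grip_width': np.float64(0.0224)} q6 -0.25
side bar top z 0.1814 ang 95.73094260763689 114
side lid top z 0.1557 slope [0.007 0.002] 0.1548 282
wrist bar top z 0.1814 ang 95.91147146242456 1960
wrist lid top z 0.1544 slope [-0.02   0.093] 0.154 9523
```

The torque rose to 0.4 N m and the bar top (0.1814) matches the home height, so the lid is at its stop. One more small nudge, then release and rise.

```bash
python3 -m handwheel '0 0 0 0 0 -0.03; 0 0 0 0 0 -0.05; 0 0 0 0 0 -0.05'; python3 look.py
python3 -m handwheel '0 0 0 0 0 0; 0 0 0 0 0 0; 0 0 0 0 0 0; 0 0 0 0 0 0; 0 0 0 0 0 0; 0 0 0 0 0 0' 0.06
python3 -m handwheel '0 0 0.02 0 0 0; 0 0 0.04 0 0 0; 0 0 0.07 0 0 0; 0 0 0.1 0 0 0; 0 0 0.14 0 0 0; 0 0 0.14 0 0 0; 0 0 0.14 0 0 0'
python3 look.py q
```

```text
time: 15.42
eef_pos: [0.5588, -0.0868, 0.1305]
tcp_rot: [-3.141, 0.001, 0.028]
contact_force: [-3.6, 3.5, 3.4]
grip_width: 0.0233
{'time': np.float64(15.4167), 'eef_pos': array([ 0.5588, -0.0868,  0.1305]), 'tcp_rot': array([-3.1411e+00,  1.4000e-03,  2.8300e-02]), 'contact_force': array([-3.6247,  3.4739,  3.4138]), 'moment': array([0.6099, 0.6537, 0.4535]), 'grip_width': np.float64(0.0233)} q6 -0.2
side bar top z 0.1818 ang 96.56993530877324 119
side lid top z 0.1565 slope [ 0.016 -0.013] 0.155 281
wrist bar top z 0.1814 ang 95.62011384439269 1972
wrist lid top z 0.1547 slope [-0.02  0.08] 0.154 9567
time: 16.02
eef_pos: [0.5596, -0.0874, 0.1306]
tcp_rot: [3.141, -0.0, 0.027]
contact_force: [-0.4, -1.2, 0.2]
grip_width: 0.0585
time: 16.6
eef_pos: [0.5611, -0.0876, 0.2732]
tcp_rot: [3.14, -0.005, 0.027]
contact_force: [0.1, 0.5, -0.4]
grip_width: 0.0601
{'time': np.float64(16.6), 'eef_pos': array([ 0.5611, -0.0876,  0.2732]), 'tcp_rot': array([ 3.1404, -0.0055,  0.027 ]), 'contact_force': array([ 0.0787,  0.5459, -0.3627]), 'moment': array([-0.0023,  0.0201, -0.035 ]), 'grip_width': np.float64(0.0601)} q6 -0.2
side bar top z 0.1823 ang 97.72109101753445 167
side lid top z 0.1555 slope [0.01  0.023] 0.1547 292
wrist bar top z 0.1817 ang 94.27610291154225 904
wrist lid top z 0.1557 slope [-0.019  0.08 ] 0.1539 5027
```

View pics/q_side.png

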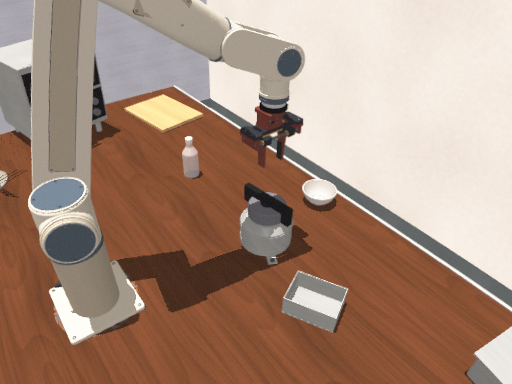

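View pics/q_wrist.png

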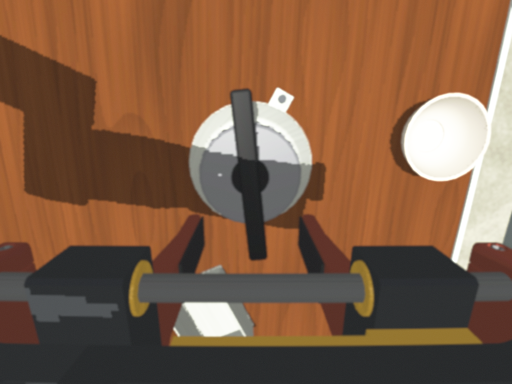

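The lid is free of the gripper, seated low, with the bar at about 95°, 65° clockwise from where it dropped. Pan and bottle look unmoved. The wrist fit shows a slope, so I'll check how level the lid is before handing in.

```bash
python3 - <<'E'
from h import *
for n in ["wrist","side","scene"]:
    c=read_camera(n);W,ok=cloud(c);g=c["image"].astype(int)
    r=np.hypot(W[...,0]-.56,W[...,1]+.087)
    b=W[ok&(r<.098)&(g.max(2)<60)&(W[...,2]>.178)&(W[...,2]<.187)]
    s=np.polyfit(b[:,1],b[:,2],1); print(n,len(b),"bar slope",s[0].round(4),"z",b[:,2].mean().round(4),"rect",cv2.minAreaRect(b[:,:2].astype(np.float32)*1000))
    a=W[ok&(r<.055)&(r>.028)&(abs(W[...,0]-.56)>.025)&(g.max(2)>60)&(W[...,2]>.150)&(W[...,2]<.160)]
    s=np.linalg.lstsq(np.c_[a[:,:2]-[.56,-.087],np.ones(len(a))],a[:,2],rcond=None)[0]; print("  lid",len(a),s.round(4))
    if n=="scene": print(W[154,178],W[275,383])
E
```

```text
wrist 1906 bar slope -0.0039 z 0.1816 rect ((559.734619140625, -90.13009643554688), (21.754701614379883, 175.9293212890625), 7.63835334777832)
  lid 2964 [-0.0024 -0.0009  0.1539]
side 249 bar slope 0.0022 z 0.1818 rect ((559.5487670898438, -92.06684875488281), (23.56487274169922, 183.32778930664062), 8.157049179077148)
  lid 200 [0.003  0.0038 0.1547]
scene 284 bar slope -0.0036 z 0.1804 rect ((561.59716796875, -85.48641204833984), (22.876527786254883, 184.30990600585938), 7.545574188232422)
  lid 296 [-0.0024  0.0015  0.1524]
[ 0.47741859 -0.40702205  0.00288334] [0.5850804  0.39422057 0.0958294 ]
```

```bash
python3 -c "from cell import hand_in; print(hand_in())"
```

```text
the job is handed in; nothing more can be done
None
```

The lid is screwed home on the canister and released, and the job is handed in at about 17 s. No verdict came back.

**What I did:** I pinched the bar at its centre and turned the lid anticlockwise about 53°, until it dropped 14 mm and sat level. I then turned it about 63° clockwise until it met a firm stop (about 0.45 N m), opened the fingers and rose clear.

**Last checks:**
- **Height:** the bar's top is at 0.1804–0.1818 m across the three cameras. That puts its centre at about 0.1675 m, against 0.168 m nominal and a limit of 0.1703 m.
- **Level:** the bar and lid top slope by less than 0.005.
- **Centring:** the side and wrist views cut one end of the bar off, so along the bar the centre is good to only a few mm. It stands where it did at the start.
- **Pan and bottle:** the scene camera puts both within about 1.5 mm of where they stood.
- **Contact:** the fingers are well above the lid and the force reads about zero.

**What went wrong or disagreed:**
- **First grip missed:** the fingers really end about 31 mm above the reported TCP, as all three cameras showed. They closed over the top of the bar, touching nothing, and I regripped lower.
- **Grip too weak:** at 3 N the fingers slipped on the first clockwise turn, so I used 15 N.
- **False tilt:** an early lid-plane fit gave a slope of 0.08. It came from parts of the bar caught in the mask and was gone with a cleaner mask.

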